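# Sort scooter spares into their bays

### The arm

A 6-joint arm with a two-finger parallel gripper is mounted at the origin on the work surface. World frame = base frame: x ahead of the robot, y to its left, z up, the work surface at z = 0. Lengths are in m, angles in rad, forces in N, time in s.
With the tool pointing down it reaches from about 0.25 to 0.725 m from the base axis. Payload 4 kg.
Tool frame: the origin (TCP) lies at the very end of the fingers, on their centre line; the grasp point (between the pads) lies 19 mm behind it; z points along the fingers, y is the line along which they close (so a half turn about z gives the same grasp; the last joint's range is limited). The gripper opens to 85 mm and grips with 20 to 120 N. Pads are 22 mm wide; open, the fingers measure 114 mm over their backs; the gripper's body (76 mm by 85 mm) begins 54 mm behind the grasp point. The pads swing forward as they close: fully open they stand 13 mm farther back than shut.
Start: joints at [1.253, 0.241, 0.005, 1.335, 0, 1.571], TCP at [0.156, 0.475, 0.231] pointing down, gripper open.
Joint ranges: [-2.72, 2.72], [-1.05, 1.87], [-1.09, 1.28], [-1.99, 2.15], [-1.42, 1.44], [-3.14, 3.14]. Speed limits (rad/s): [2.79, 2.79, 3.14, 3.14, 3.14, 3.14].

### API

Orientations are given as a unit quaternion [x, y, z, w].
In Python, from workcell import monitor, viewer, job gives the robot as it stands.
- The arm moves only by the tool arm_command, never from a script. Its argument "increments" is a list of rows, each an object of numbers: "dx", "dy", "dz": the shift along the tool's x, y, z in cm; "wx", "wy", "wz": the turn, a rotation vector about the tool's x, y, z in rad; "grip": the finger opening in cm, from 0 to 8.54. In form: [{"dx": .., "dy": .., "dz": .., "wx": .., "wy": .., "wz": .., "grip": ..}, ...]. A call has 1 to 10 rows; each row is the pose to reach, as a shift and turn from the pose commanded when the call began, along the tool's axes at that moment; what a row does not reach only later rows make up. A row lasts 1/10 s, in which the tool goes at most 50 mm and 8.59 degrees, less where a joint would pass 70% of its speed; a pose out of reach is approached as far as the arm can. A call with a gripper value outside its range is refused whole. The fingers move at their own pace and stop on an object; the grip force is fixed at half the most. Time passes only in rows, so rows that repeat a pose let the fingers close. It gives the time, the measured TCP pose, the force, the opening and the grip force at its end, in the units of the state.
- monitor.get_obs(): the state, without advancing time (a new reading comes with each control period).
- viewer.camera(name): name is "side" or "top" or "wrist"; returns (picture, depth): 384x512x3 uint8, red, green, blue; 384x512 float32, m along the optical axis (not along the pixel's ray), 0 where there is no reading.
- viewer.get_calibration(name): a dict with "fovy" (degrees; the focal length in pixels is half the picture's height over the tangent of half this angle, whatever the lens; pixels are square), "cx", "cy" (the principal point, pixels), "dist_coeffs" ([k1, k2, p1, p2, k3] as OpenCV has them; the pictures are not rectified), "view" (4x4, takes a point from world to camera coordinates). Camera axes: x right, y up, looking along -z (the intrinsics and any distortion apply to the point x, -y, -z); pixel columns grow to the right and rows downward; lengths in m; the calibration is good to about 2 mm. A picture is of the moment at which its call begins: read the wrist's pose just before it. get_calibration takes no time and is no camera call; for the wrist camera it gives the pose at the moment of the call.
- job.job_done(): hands the job in; it is judged then, once.
The state is a dict: "clock": time; "joint_pos": joint angles; "joint_vel": joint speeds; "tau": joint torques, N m; "eef_pos": TCP position; "tool_rot": TCP orientation; "ft_force": force on the tool from outside, world axes, zero at the start; "ft_torque": the same for the moment, N m; "grip_width": finger opening in m; "grasp_force": force on a finger pad.
Only numpy, scipy, OpenCV 4.12 (cv2) and the standard library are available. Lean on these libraries where they do the work, as an engineer would, in place of code of your own. Each camera call takes 0.05 s, during which the arm holds its last target. There are 200 camera calls.

### The job

Sort the two loose castor wheels and the loose charger brick into the two parts bays: each belongs in the bay whose rear deck carries a sample of the same kind. Slide them flat along the bench, without lifting or tipping them, and in under the bay's bar until at least half of each part is past the front of the bar. Leave the tin that stands among them and the screwdriver beside them where they are.

Things in the scene. Friction and masses are not known exactly. Their poses are not given: they have to be found in the camera images.
- wheel_a: First loose rubber-tyred castor wheel lying flat: disc 85 mm in diameter, 32 mm thick, black tyre with a grey hub face, 0.2 to 0.45 kg. Too broad for a grasp. Origin: centre of its underside. It slides on the bench.
- wheel_b: Second loose wheel, the same: rubber-tyred castor wheel lying flat: disc 85 mm in diameter, 32 mm thick, black tyre with a grey hub face, 0.2 to 0.45 kg. Too broad for a grasp. Origin: centre of its underside. It slides on the bench.
- charger: loose black plastic charger brick (rectangular box with grey ribs on top), 100 mm along its x, 80 mm along its y, 38 mm high, 0.25 to 0.6 kg. Origin: centre of its underside; z up. It lies flat with its 100 mm side roughly along world y (within about 0.3 rad) and slides on the bench.
- bay_left: grey bay fixed left of robot, mouth facing mid-bench. Origin: bench level, mid-mouth; +x into bay (about world +y), z up. No floor: parts slide on the bench. Inside: y -180..180 mm, back wall at x 175; walls 62 high, 8 thick. Steel bar across full width at x 45..57, underside 50, top 62 mm up; open above between bar and back wall. Deck 62 high at x 183..303 carries the sample.
- bay_right: grey bay fixed right of robot, mouth facing mid-bench. Origin: bench level, mid-mouth; +x into bay (about world -y), z up. No floor: parts slide on the bench. Inside: y -180..180 mm, back wall at x 175; walls 62 high, 8 thick. Steel bar across full width at x 45..57, underside 50, top 62 mm up; open above between bar and back wall. Deck 62 high at x 183..303 carries the sample.
- sample_wheel: sample wheel, same shape as the loose wheels, fixed on the deck of one of the bays (left or right, it varies): this is the wheel bay. Origin: centre of its underside, 62 mm above the bench.
- sample_charger: sample charger brick, same shape as the loose one, fixed on the deck of the other bay: this is the charger bay. Origin: centre of its underside, 62 mm above the bench.
- tin: upright small tin, 46 mm in diameter, 70 mm high, standing loose among the parts; The three parts lie in three rows about 115 mm apart in x; the tin shares the middle row with one of them, about 190 mm away in y, and may stand between that part and its bay. Leave it. Origin: centre of its underside.
- driver: screwdriver about 200 mm long lying along y on the far part of the bench. Leave it. Origin on its underside, mid-length.
There are look-alikes about, which are no part of the job. Leave any blue look-alike of the charger alone.

How it is judged:
By the outcome, as a careful person would: the job done as asked, in the order asked, and still so for the second after the job is handed in, with the robot touching nothing.
It also fails if it takes over 70 s, if anything falls off the work surface, if the arm or the gripper's body presses on something with over 40 N, if the wrist force passes 120 N, or if a joint passes its speed limit or range.

## Working session

There is one attempt and no reset: what is moved stays moved. The work goes in short steps, Python scripts to look and compute and a tool call to move; the robot and the scene stay as the last step left them, time stands still between calls to the robot, and variables do not carry over. Pictures are saved under pics/ and viewed, at most 10 in all, crops included, and the job is handed in when it is done.

Besides the shell and the picture viewer there is one more tool, called after "Request:" as name(argument=value, ...) on one line, values as JSON. arm_command: Moves the arm, as the interface text tells. Its arguments: {"type":"object","properties":{"increments":{"type":"array","items":{"type":"object","properties":{"dx":{"type":"number"},"dy":{"type":"number"},"dz":{"type":"number"},"wx":{"type":"number"},"wy":{"type":"number"},"wz":{"type":"number"},"grip":{"type":"number"}}}}},"required":["increments"]}

```bash
mkdir -p pics; cat > h.py <<'E'
import numpy as np, cv2
from workcell import monitor, viewer, job
def cam(n):
    c=viewer.get_calibration(n); p,d=viewer.camera(n); return np.array(p),np.array(d),c
def K(c,h=384):
    f=h/2/np.tan(np.radians(c['fovy'])/2); return np.array([[f,0,c['cx']],[0,f,c['cy']],[0,0,1.]])
def ray(c,uv):
    u=cv2.undistortPoints(np.array(uv,float).reshape(-1,1,2),K(c),np.array(c['dist_coeffs'],float)).reshape(-1,2)
    d=np.c_[u[:,0],-u[:,1],-np.ones(len(u))]; V=np.array(c['view']); R=V[:3,:3]; return -R.T@V[:3,3], d@R
def plane(c,uv,z):
    o,d=ray(c,uv); return o+d*((z-o[2])/d[:,2])[:,None]
def pix(c,P):
    V=np.array(c['view']); q=np.atleast_2d(P)@V[:3,:3].T+V[:3,3]; q=q*[1,-1,-1]
    return cv2.projectPoints(q,np.zeros(3),np.zeros(3),K(c),np.array(c['dist_coeffs'],float))[0].reshape(-1,2)
def cloud(c,d):
    v,u=np.mgrid[:d.shape[0],:d.shape[1]]; o,r=ray(c,np.c_[u.ravel(),v.ravel()])
    return (o+r*d.reshape(-1,1)).reshape(*d.shape,3)
E
python3 - <<'E'
from h import *
o=monitor.get_obs(); print({k:np.round(v,3) for k,v in o.items()})
p,d,c=cam('top'); np.savez('top.npz',p=p,d=d); import pickle; pickle.dump(c,open('c.pkl','wb'))
cv2.imwrite('pics/top.png',cv2.resize(p[:,:,::-1],(800,600)))
s,_,_=cam('side'); cv2.imwrite('pics/side.png',s[:,:,::-1])
X=cloud(c,d); z=X[...,2]
m=((z>.015)&(z<.15)&(d>0)).astype(np.uint8)
n,l,st,ce=cv2.connectedComponentsWithStats(m)
for i in range(1,n):
    if st[i,4]>60:
        q=X[l==i]; print(np.round(ce[i]),st[i],np.round(q.mean(0),3),q.min(0).round(3),q.max(0).round(3),p[l==i].mean(0).round())
E
```

```text
{'clock': np.float64(0.0), 'joint_pos': array([1.253, 0.241, 0.004, 1.335, 0.   , 1.571]), 'joint_vel': array([-0.001, -0.001, -0.001,  0.   ,  0.001, -0.001]), 'tau': array([-1.0000e-03, -3.7232e+01,  2.5241e+01,  1.7000e-02,  0.0000e+00,
        0.0000e+00]), 'eef_pos': array([0.156, 0.474, 0.23 ]), 'tool_rot': array([ 0.158,  0.987, -0.001, -0.   ]), 'ft_force': array([0.346, 0.567, 0.341]), 'ft_torque': array([ 0.001, -0.011,  0.014]), 'grasp_force': np.float64(0.0), 'grip_width': np.float64(0.086)}
[278.  92.] [259  77  39  32 975] [ 0.855 -0.075  0.035] [ 0.806 -0.14   0.015] [ 0.911 -0.012  0.045] [84. 60. 28.]
[384. 100.] [372  82  35  31 440] [ 0.807 -0.418  0.088] [ 0.79  -0.47   0.016] [ 0.851 -0.398  0.15 ] [5. 4. 3.]
[180.  98.] [170  86  21  26 334] [0.828 0.25  0.057] [0.797 0.222 0.015] [0.868 0.282 0.075] [93. 65.  5.]
[340. 107.] [317  95  46  26 950] [ 0.802 -0.282  0.036] [ 0.762 -0.36   0.015] [ 0.847 -0.207  0.052] [97. 43. 14.]
[ 34. 136.] [ 15 119  41  34 837] [0.701 0.716 0.059] [0.656 0.668 0.015] [0.76  0.785 0.149] [14.  7.  6.]
[269. 122.] [254 118  30   
[... 655 characters left out ...]
 32.]
[287. 182.] [280 174  15  17 194] [ 0.544 -0.099  0.063] [ 0.524 -0.122  0.019] [ 0.569 -0.078  0.079] [92. 94. 89.]
[475. 196.] [461 181  33  26 456] [ 0.492 -0.692  0.086] [ 0.464 -0.724  0.015] [ 0.531 -0.681  0.15 ] [5. 4. 3.]
[270. 219.] [254 205  33  29 763] [ 0.427 -0.044  0.038] [ 0.381 -0.096  0.016] [0.474 0.009 0.051] [27. 25. 23.]
[349. 290.] [334 273  31  35 828] [ 0.199 -0.292  0.038] [ 0.145 -0.339  0.016] [ 0.252 -0.248  0.047] [24. 45. 93.]
[470. 322.] [ 419  279   93   92 5039] [ 0.105 -0.637  0.111] [-0.033 -0.759  0.015] [ 0.231 -0.515  0.131] [51. 56. 53.]
[242. 346.] [236 337  12  21  64] [0.038 0.049 0.068] [-0.006  0.033  0.015] [0.055 0.068 0.146] [55. 51. 40.]
```

View pics/top.png

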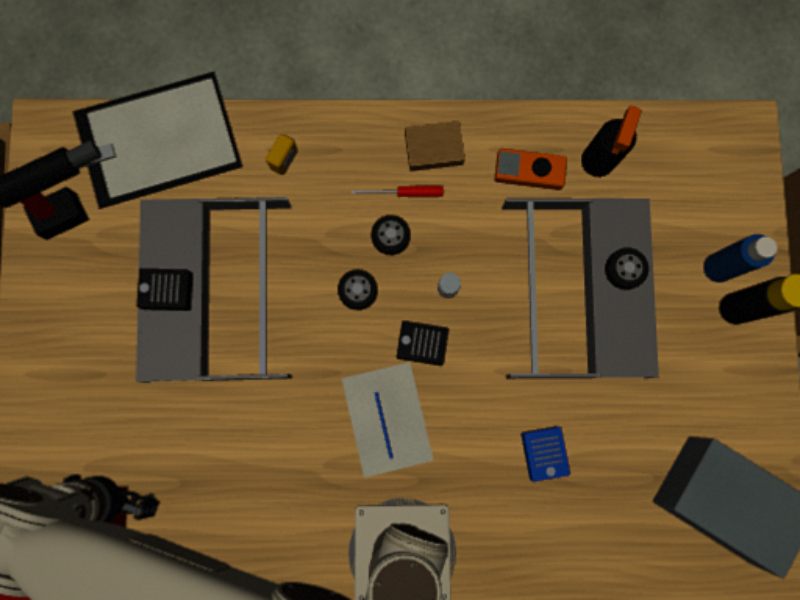

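View pics/side.png

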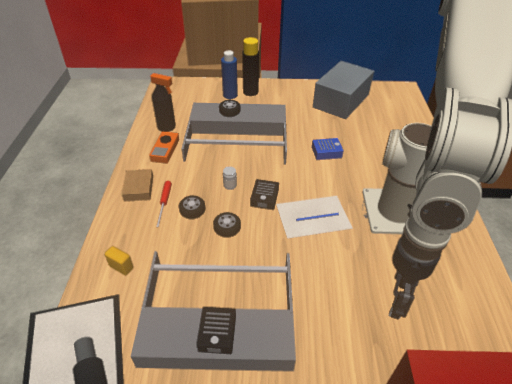

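Top view (800×600):
- **Wheels:** loose ones at (390,234) and (357,288). The sample wheel is at (627,268) on the right deck, so wheels go right.
- **Chargers:** loose black one at (422,342). The sample charger is at (165,289) on the left deck, so the charger goes left. The blue look-alike at (545,453) stays put.
- **Leave alone:** the tin at (449,285) and the driver at (400,191). The tin stands between the nearer wheel and its bay.

Next I'll check the choice in a close crop and refine the positions.

```bash
cat >> h.py <<'E'
def parts(c,p,d):
    X=cloud(c,d); z=X[...,2]
    m=((z>.018)&(z<.15)&(d>0)&(X[...,0]>.33)&(X[...,0]<.74)&(abs(X[...,1])<.42)).astype(np.uint8)
    n,l,st,ce=cv2.connectedComponentsWithStats(m); 
    for i in range(1,n):
        if 120<st[i,4]<1500:
            h=np.percentile(X[l==i][:,2],75)
            zt=.070 if h>.055 else (.038 if h>.0355 else .032)
            top=((l==i)&(z>zt-.009)).astype(np.uint8)
            k=max(cv2.findContours(top,0,1)[0],key=cv2.contourArea).reshape(-1,2)
            q=plane(c,k,zt)[:,:2]*1000
            r=cv2.minAreaRect(q.astype(np.float32)); cc,rad=cv2.minEnclosingCircle(q.astype(np.float32))
            print('px',ce[i].round(),'h',h.round(4),'rect',np.round(r[0]),np.round(r[1]),round(r[2],1),'rad',round(rad,1))
E
python3 - <<'E'
from h import *; import pickle
f=np.load('top.npz'); p,d=f['p'],f['d']; c=pickle.load(open('c.pkl','rb'))
parts(c,p,d); X=cloud(c,d); z=X[...,2]
for s in (1,-1):
    m=(abs(z-.06)<.015)&(s*X[...,1]>.24)&(s*X[...,1]<.33)&(X[...,0]>.385)&(X[...,0]<.70)
    q=X[m]; a=np.polyfit(q[:,0],q[:,1],1); r=q[:,1]-np.polyval(a,q[:,0]); print('bar',s,len(q),'y at .4,.54,.68',np.polyval(a,[.4,.54,.68]).round(4),r.min().round(3),r.max().round(3))
    w=X[(z>.05)&(z<.08)&(s*X[...,1]>.22)&(s*X[...,1]<.26)]
    for nm,g in(('lo',w[w[:,0]<.5]),('hi',w[w[:,0]>.6])): print(nm,g.min(0).round(3),g.max(0).round(3))
print('cam',ray(c,[[256,192]])[0])
cv2.imwrite('pics/crop.png',cv2.resize(p[130:245,205:365,::-1],None,fx=5,fy=5,interpolation=2))
E
```

```text
px [250. 149.] h 0.0353 rect [659.  20.] [80. 85.] 89.8 rad 42.8
px [229. 185.] h 0.0354 rect [542.  91.] [82. 83.] 89.8 rad 42.6
px [287. 182.] h 0.0718 rect [ 547. -100.] [40. 42.] 62.8 rad 21.9
px [270. 219.] h 0.0407 rect [427. -44.] [100.  80.] 80.8 rad 60.7
bar 1 485 y at .4,.54,.68 [0.2804 0.283  0.2856] -0.007 0.008
lo [0.357 0.229 0.057] [0.364 0.258 0.067]
hi [0.724 0.222 0.05 ] [0.868 0.26  0.075]
bar -1 416 y at .4,.54,.68 [-0.2704 -0.2713 -0.2722] -0.008 0.006
lo [ 0.353 -0.258  0.055] [ 0.36  -0.22   0.069]
hi [ 0.719 -0.26   0.051] [ 0.728 -0.223  0.072]
cam [0.29464221 0.01575459 1.49261603]
```

View pics/crop.png

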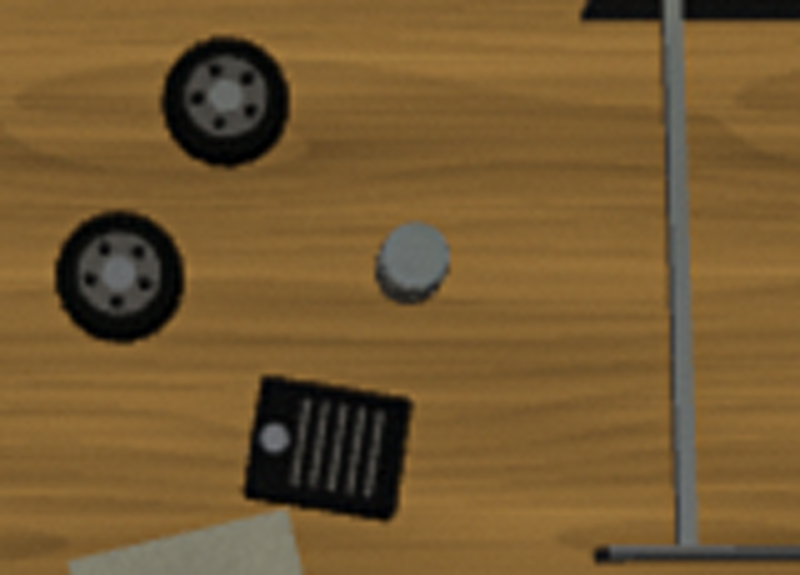

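Close crop (205–365, 130–245 at ×5) shows the two loose wheels at (225,100) and (120,275), the black charger at (330,450) and the tin at (412,260). The measured sizes agree: 85 mm wheels and a 100×80 charger. The order will be charger to the left, then the far wheel to the right, then the near wheel round the tin to the right.

Request:
arm_command(increments=[{"dx":-31,"dy":-34.6,"dz":6,"wz":1.253,"grip":5},{"dx":-31,"dy":-34.6,"dz":6,"wz":1.253,"grip":5},{"dx":-31,"dy":-34.6,"dz":6,"wz":1.253,"grip":5},{"dx":-31,"dy":-34.6,"dz":6,"wz":1.253,"grip":5},{"dx":-31,"dy":-34.6,"dz":6,"wz":1.253,"grip":5},{"dx":-31,"dy":-34.6,"dz":6,"wz":1.253,"grip":5},{"dx":-31,"dy":-34.6,"dz":6,"wz":1.253,"grip":5},{"dx":-31,"dy":-34.6,"dz":6,"wz":1.253,"grip":5},{"dx":-31,"dy":-34.6,"dz":6,"wz":1.253,"grip":5},{"dx":-31,"dy":-34.6,"dz":6,"wz":1.253,"grip":5}])

```text
validation failed for argument at $.in...
```

Request:
arm_command(increments=[{"dx":-31.0,"dy":-34.6,"dz":6.0,"wx":0.0,"wy":0.0,"wz":1.253,"grip":5.0}])

```text
clock: 0.2
eef_pos: [0.1756, 0.4332, 0.2244]
tool_rot: [0.231, 0.973, 0.001, -0.0]
ft_force: [0.9, -0.4, 0.9]
grip_width: 0.0732
grasp_force: 0.0
```

Request:
arm_command(increments=[{"dx":-32.3,"dy":-26.8,"dz":5.0,"wx":0.0,"wy":0.0,"wz":1.104,"grip":5.0},{"dx":-32.3,"dy":-26.8,"dz":5.0,"wx":0.0,"wy":0.0,"wz":1.104,"grip":5.0},{"dx":-32.3,"dy":-26.8,"dz":5.0,"wx":0.0,"wy":0.0,"wz":1.104,"grip":5.0},{"dx":-32.3,"dy":-26.8,"dz":5.0,"wx":0.0,"wy":0.0,"wz":1.104,"grip":5.0},{"dx":-32.3,"dy":-26.8,"dz":5.0,"wx":0.0,"wy":0.0,"wz":1.104,"grip":5.0},{"dx":-32.3,"dy":-26.8,"dz":5.0,"wx":0.0,"wy":0.0,"wz":1.104,"grip":5.0},{"dx":-32.3,"dy":-26.8,"dz":5.0,"wx":0.0,"wy":0.0,"wz":1.104,"grip":5.0},{"dx":-32.3,"dy":-26.8,"dz":5.0,"wx":0.0,"wy":0.0,"wz":1.104,"grip":5.0},{"dx":-32.3,"dy":-26.8,"dz":5.0,"wx":0.0,"wy":0.0,"wz":1.104,"grip":5.0},{"dx":-32.3,"dy":-26.8,"dz":5.0,"wx":0.0,"wy":0.0,"wz":1.104,"grip":5.0}])

```text
clock: 1.2
eef_pos: [0.3439, 0.0423, 0.1743]
tool_rot: [0.71, 0.705, -0.001, -0.0]
ft_force: [0.2, 0.6, 0.3]
grip_width: 0.05
grasp_force: 0.0
```

Request:
arm_command(increments=[{"dx":-18.2,"dy":8.0,"dz":3.0,"wx":0.0,"wy":0.0,"wz":0.0,"grip":5.0},{"dx":-18.2,"dy":8.0,"dz":3.0,"wx":0.0,"wy":0.0,"wz":0.0,"grip":5.0},{"dx":-18.2,"dy":8.0,"dz":3.0,"wx":0.0,"wy":0.0,"wz":0.0,"grip":5.0},{"dx":-18.2,"dy":8.0,"dz":3.0,"wx":0.0,"wy":0.0,"wz":0.0,"grip":5.0},{"dx":-18.2,"dy":8.0,"dz":3.0,"wx":0.0,"wy":0.0,"wz":0.0,"grip":5.0},{"dx":-18.2,"dy":8.0,"dz":7.0,"wx":0.0,"wy":0.0,"wz":0.0,"grip":5.0},{"dx":-18.2,"dy":8.0,"dz":11.0,"wx":0.0,"wy":0.0,"wz":0.0,"grip":5.0},{"dx":-18.2,"dy":8.0,"dz":14.0,"wx":0.0,"wy":0.0,"wz":0.0,"grip":5.0},{"dx":-18.2,"dy":8.0,"dz":16.3,"wx":0.0,"wy":0.0,"wz":0.0,"grip":5.0},{"dx":-18.2,"dy":8.0,"dz":16.3,"wx":0.0,"wy":0.0,"wz":0.0,"grip":5.0}])

```text
clock: 2.2
eef_pos: [0.4201, -0.1347, 0.0092]
tool_rot: [0.707, 0.707, -0.002, -0.004]
ft_force: [-0.2, 0.3, -0.6]
grip_width: 0.0499
grasp_force: 0.0
```

```bash
python3 - <<'E'
from h import *
p,d,c=cam('wrist'); cv2.imwrite('pics/w1.png',p[:,:,::-1])
E
```

```text
(no output)
```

View pics/w1.png

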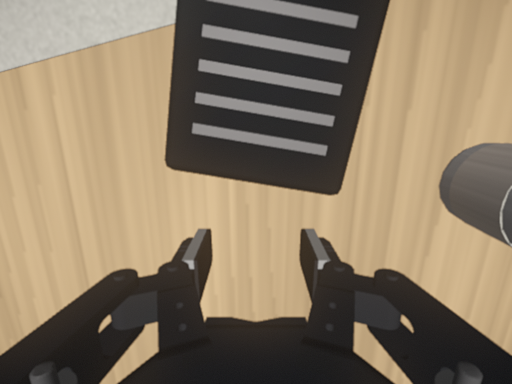

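Wrist view: the fingertips, at (205,250) and (310,250), face the charger's end at about (255,180). The tin is clear at (480,190). I'll push toward +y.

Request:
arm_command(increments=[{"dx":1.0,"dy":0.2,"dz":0.0,"wx":0.0,"wy":0.0,"wz":0.0,"grip":5.0},{"dx":2.0,"dy":0.4,"dz":0.0,"wx":0.0,"wy":0.0,"wz":0.0,"grip":5.0},{"dx":2.6,"dy":0.4,"dz":0.0,"wx":0.0,"wy":0.0,"wz":0.0,"grip":5.0},{"dx":3.2,"dy":0.4,"dz":0.0,"wx":0.0,"wy":0.0,"wz":0.0,"grip":5.0},{"dx":4.0,"dy":0.4,"dz":0.0,"wx":0.0,"wy":0.0,"wz":0.0,"grip":5.0},{"dx":5.0,"dy":0.4,"dz":0.0,"wx":0.0,"wy":0.0,"wz":0.0,"grip":5.0},{"dx":6.0,"dy":0.4,"dz":0.0,"wx":0.0,"wy":0.0,"wz":0.0,"grip":5.0},{"dx":7.0,"dy":0.4,"dz":0.0,"wx":0.0,"wy":0.0,"wz":0.0,"grip":5.0},{"dx":8.0,"dy":0.4,"dz":0.0,"wx":0.0,"wy":0.0,"wz":0.0,"grip":5.0},{"dx":9.0,"dy":0.4,"dz":0.0,"wx":0.0,"wy":0.0,"wz":0.0,"grip":5.0}])

```text
clock: 3.25
eef_pos: [0.427, -0.0466, 0.0117]
tool_rot: [0.707, 0.707, -0.0, -0.0]
ft_force: [0.3, -2.9, 2.9]
grip_width: 0.0499
grasp_force: 1.8
```

```bash
python3 - <<'E'
from h import *
p,d,c=cam('wrist'); cv2.imwrite('pics/w2.png',p[:,:,::-1])
E
```

```text
(no output)
```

View pics/w2.png

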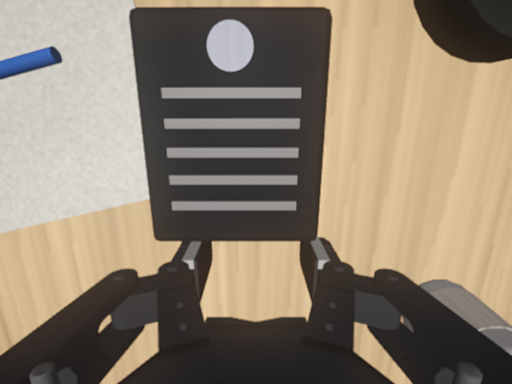

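Charger squared against both fingers, face at (237,235). The tin (470,300) and the wheel (480,20) are clear. Continuing.

Request:
arm_command(increments=[{"dx":1.4,"dy":0.1,"dz":0.0,"wx":0.0,"wy":0.0,"wz":0.0,"grip":5.0},{"dx":2.8,"dy":0.2,"dz":0.0,"wx":0.0,"wy":0.0,"wz":0.0,"grip":5.0},{"dx":4.2,"dy":0.3,"dz":0.0,"wx":0.0,"wy":0.0,"wz":0.0,"grip":5.0},{"dx":5.6,"dy":0.4,"dz":0.0,"wx":0.0,"wy":0.0,"wz":0.0,"grip":5.0},{"dx":7.0,"dy":0.5,"dz":0.0,"wx":0.0,"wy":0.0,"wz":0.0,"grip":5.0},{"dx":8.4,"dy":0.6,"dz":0.0,"wx":0.0,"wy":0.0,"wz":0.0,"grip":5.0},{"dx":9.8,"dy":0.7,"dz":0.0,"wx":0.0,"wy":0.0,"wz":0.0,"grip":5.0},{"dx":11.2,"dy":0.8,"dz":0.0,"wx":0.0,"wy":0.0,"wz":0.0,"grip":5.0},{"dx":12.6,"dy":0.9,"dz":0.0,"wx":0.0,"wy":0.0,"wz":0.0,"grip":5.0},{"dx":14.0,"dy":1.0,"dz":0.0,"wx":0.0,"wy":0.0,"wz":0.0,"grip":5.0}])

```text
clock: 4.3
eef_pos: [0.4364, 0.0929, 0.0115]
tool_rot: [0.707, 0.707, -0.001, -0.0]
ft_force: [0.4, -4.4, 3.5]
grip_width: 0.05
grasp_force: 2.1
```

Request:
arm_command(increments=[{"dx":1.5,"dy":0.0,"dz":0.0,"wx":0.0,"wy":0.0,"wz":0.0,"grip":5.0},{"dx":3.0,"dy":0.0,"dz":0.0,"wx":0.0,"wy":0.0,"wz":0.0,"grip":5.0},{"dx":4.5,"dy":0.0,"dz":0.0,"wx":0.0,"wy":0.0,"wz":0.0,"grip":5.0},{"dx":6.0,"dy":0.0,"dz":0.0,"wx":0.0,"wy":0.0,"wz":0.0,"grip":5.0},{"dx":7.5,"dy":0.0,"dz":0.0,"wx":0.0,"wy":0.0,"wz":0.0,"grip":5.0},{"dx":9.0,"dy":0.0,"dz":0.0,"wx":0.0,"wy":0.0,"wz":0.0,"grip":5.0},{"dx":10.5,"dy":0.0,"dz":0.0,"wx":0.0,"wy":0.0,"wz":0.0,"grip":5.0},{"dx":12.0,"dy":0.0,"dz":0.0,"wx":0.0,"wy":0.0,"wz":0.0,"grip":5.0},{"dx":13.3,"dy":0.0,"dz":0.0,"wx":0.0,"wy":0.0,"wz":0.0,"grip":5.0},{"dx":14.3,"dy":0.0,"dz":0.0,"wx":0.0,"wy":0.0,"wz":0.0,"grip":5.0}])

```text
clock: 5.3
eef_pos: [0.4374, 0.2371, 0.0115]
tool_rot: [0.707, 0.707, -0.0, -0.0]
ft_force: [-0.2, -0.9, -0.7]
grip_width: 0.0502
grasp_force: 0.7
```

```bash
python3 - <<'E'
from h import *
print(monitor.get_obs()['eef_pos'])
p,d,c=cam('wrist'); cv2.imwrite('pics/w3.png',p[:,:,::-1])
E
```

```text
[0.43737877 0.23705708 0.01153358]
```

View pics/w3.png

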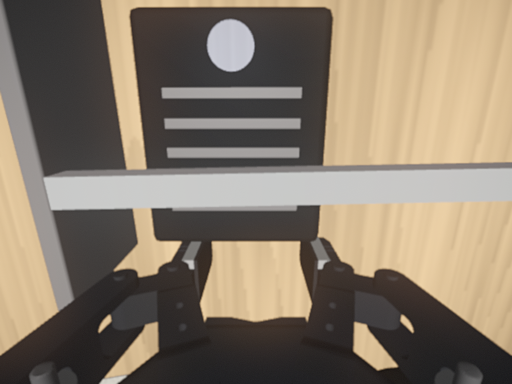

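Charger lies straight under the bar: its rear edge is at row 240 and the bar front at row 209. From the TCP the rear is at y≈0.248 and the bar front at 0.275, so about 73% is past it. Next is the far wheel.

Request:
arm_command(increments=[{"dx":-2.0,"dy":0.0,"dz":0.0,"wx":0.0,"wy":0.0,"wz":0.0,"grip":5.0},{"dx":-4.0,"dy":0.0,"dz":-3.0,"wx":0.0,"wy":0.0,"wz":0.0,"grip":4.0},{"dx":-5.0,"dy":0.0,"dz":-7.5,"wx":0.0,"wy":0.0,"wz":0.0,"grip":4.0},{"dx":-6.0,"dy":2.0,"dz":-11.0,"wx":0.0,"wy":0.0,"wz":0.0,"grip":4.0},{"dx":-8.0,"dy":6.0,"dz":-12.0,"wx":0.0,"wy":0.0,"wz":0.0,"grip":4.0},{"dx":-10.0,"dy":10.5,"dz":-12.0,"wx":0.0,"wy":0.0,"wz":0.0,"grip":4.0},{"dx":-11.7,"dy":15.0,"dz":-12.0,"wx":0.0,"wy":0.0,"wz":0.0,"grip":4.0},{"dx":-11.7,"dy":19.5,"dz":-12.0,"wx":0.0,"wy":0.0,"wz":0.0,"grip":4.0},{"dx":-11.7,"dy":22.0,"dz":-10.0,"wx":0.0,"wy":0.0,"wz":0.0,"grip":4.0},{"dx":-11.7,"dy":22.0,"dz":-10.0,"wx":0.0,"wy":0.0,"wz":0.0,"grip":4.0}])

```text
clock: 6.35
eef_pos: [0.659, 0.1178, 0.1075]
tool_rot: [0.708, 0.706, -0.001, -0.001]
ft_force: [-1.3, 0.1, -0.1]
grip_width: 0.0401
grasp_force: 0.0
```

Request:
arm_command(increments=[{"dx":0.0,"dy":0.0,"dz":3.0,"wx":0.0,"wy":0.0,"wz":0.0,"grip":4.0},{"dx":0.0,"dy":0.0,"dz":6.0,"wx":0.0,"wy":0.0,"wz":0.0,"grip":4.0},{"dx":0.0,"dy":0.0,"dz":8.5,"wx":0.0,"wy":0.0,"wz":0.0,"grip":4.0},{"dx":-1.0,"dy":0.0,"dz":9.8,"wx":0.0,"wy":0.0,"wz":0.0,"grip":4.0},{"dx":-2.5,"dy":0.0,"dz":9.8,"wx":0.0,"wy":0.0,"wz":0.0,"grip":4.0},{"dx":-3.5,"dy":0.0,"dz":9.8,"wx":0.0,"wy":0.0,"wz":0.0,"grip":4.0},{"dx":-4.2,"dy":0.0,"dz":9.8,"wx":0.0,"wy":0.0,"wz":0.0,"grip":4.0},{"dx":-4.8,"dy":0.0,"dz":9.8,"wx":0.0,"wy":0.0,"wz":0.0,"grip":4.0},{"dx":-5.6,"dy":0.0,"dz":9.8,"wx":0.0,"wy":0.0,"wz":0.0,"grip":4.0},{"dx":-6.6,"dy":0.0,"dz":9.8,"wx":0.0,"wy":0.0,"wz":0.0,"grip":4.0}])

```text
clock: 7.35
eef_pos: [0.6587, 0.0531, 0.0154]
tool_rot: [0.707, 0.707, 0.002, 0.0]
ft_force: [0.3, 3.6, 2.9]
grip_width: 0.0402
grasp_force: 2.2
```

```bash
python3 - <<'E'
from h import *
p,d,c=cam('top'); print(monitor.get_obs()['joint_pos'].round(2));parts(c,p,d)
cv2.imwrite('pics/t2.png',p[110:250,150:400,::-1].repeat(3,0).repeat(3,1))
E
```

```text
[ 0.08  0.71  0.16  1.02 -0.    1.65]
px [287. 182.] h 0.0716 rect [ 548. -101.] [44. 41.] 55.5 rad 22.9
```

View pics/t2.png

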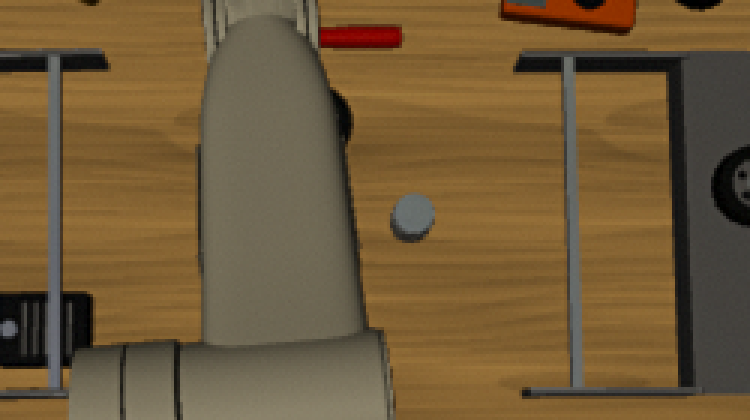

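Top view: charger sits under the left bar at (20,330). The arm hides most of the far wheel at (343,115), and the tin is still at (413,217). I'll push on, slightly lower.

Request:
arm_command(increments=[{"dx":-1.2,"dy":0.0,"dz":0.3,"wx":0.0,"wy":0.0,"wz":0.0,"grip":4.0},{"dx":-2.7,"dy":-0.1,"dz":0.3,"wx":0.0,"wy":0.0,"wz":0.0,"grip":4.0},{"dx":-4.2,"dy":-0.2,"dz":0.3,"wx":0.0,"wy":0.0,"wz":0.0,"grip":4.0},{"dx":-5.7,"dy":-0.3,"dz":0.3,"wx":0.0,"wy":0.0,"wz":0.0,"grip":4.0},{"dx":-7.2,"dy":-0.4,"dz":0.3,"wx":0.0,"wy":0.0,"wz":0.0,"grip":4.0},{"dx":-8.7,"dy":-0.5,"dz":0.3,"wx":0.0,"wy":0.0,"wz":0.0,"grip":4.0},{"dx":-10.2,"dy":-0.6,"dz":0.3,"wx":0.0,"wy":0.0,"wz":0.0,"grip":4.0},{"dx":-11.7,"dy":-0.7,"dz":0.3,"wx":0.0,"wy":0.0,"wz":0.0,"grip":4.0},{"dx":-13.2,"dy":-0.8,"dz":0.3,"wx":0.0,"wy":0.0,"wz":0.0,"grip":4.0},{"dx":-14.7,"dy":-0.9,"dz":0.3,"wx":0.0,"wy":0.0,"wz":0.0,"grip":4.0}])

```text
clock: 8.4
eef_pos: [0.6482, -0.0958, 0.0109]
tool_rot: [0.707, 0.707, 0.0, -0.0]
ft_force: [0.7, 5.2, 4.9]
grip_width: 0.04
grasp_force: 2.9
```

```bash
python3 - <<'E'
from h import *
p,d,c=cam('wrist'); cv2.imwrite('pics/w4.png',p[:,:,::-1])
E
```

```text
(no output)
```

View pics/w4.png

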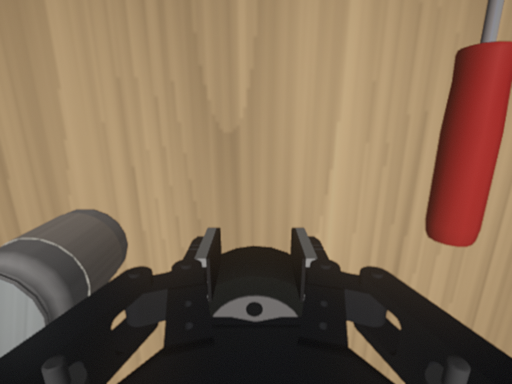

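Wrist view: the wheel is cradled between the pads at (255,300). The tin (80,260) and the driver (470,140) are clear. Pushing in.

Request:
arm_command(increments=[{"dx":-1.5,"dy":0.0,"dz":0.0,"wx":0.0,"wy":0.0,"wz":0.0,"grip":4.0},{"dx":-3.0,"dy":0.0,"dz":0.0,"wx":0.0,"wy":0.0,"wz":0.0,"grip":4.0},{"dx":-4.5,"dy":0.0,"dz":0.0,"wx":0.0,"wy":0.0,"wz":0.0,"grip":4.0},{"dx":-6.0,"dy":0.0,"dz":0.0,"wx":0.0,"wy":0.0,"wz":0.0,"grip":4.0},{"dx":-7.5,"dy":0.0,"dz":0.0,"wx":0.0,"wy":0.0,"wz":0.0,"grip":4.0},{"dx":-9.0,"dy":0.0,"dz":0.0,"wx":0.0,"wy":0.0,"wz":0.0,"grip":4.0},{"dx":-10.5,"dy":0.0,"dz":0.0,"wx":0.0,"wy":0.0,"wz":0.0,"grip":4.0},{"dx":-12.0,"dy":0.0,"dz":0.0,"wx":0.0,"wy":0.0,"wz":0.0,"grip":4.0},{"dx":-13.4,"dy":0.0,"dz":0.0,"wx":0.0,"wy":0.0,"wz":0.0,"grip":4.0},{"dx":-14.6,"dy":0.0,"dz":0.0,"wx":0.0,"wy":0.0,"wz":0.0,"grip":4.0}])

```text
clock: 9.45
eef_pos: [0.648, -0.2422, 0.0106]
tool_rot: [0.708, 0.707, -0.0, -0.0]
ft_force: [-0.2, 1.0, -0.7]
grip_width: 0.0398
grasp_force: 0.7
```

Request:
arm_command(increments=[{"dx":2.0,"dy":0.0,"dz":0.0,"wx":0.0,"wy":0.0,"wz":0.0,"grip":4.0},{"dx":5.0,"dy":0.0,"dz":-2.0,"wx":0.0,"wy":0.0,"wz":0.0,"grip":4.0},{"dx":8.0,"dy":0.0,"dz":-6.0,"wx":0.0,"wy":0.0,"wz":0.0,"grip":4.0},{"dx":11.0,"dy":0.0,"dz":-10.0,"wx":0.0,"wy":0.0,"wz":-0.15,"grip":4.0},{"dx":15.5,"dy":0.0,"dz":-12.0,"wx":0.0,"wy":0.0,"wz":-0.3,"grip":4.0},{"dx":20.0,"dy":0.0,"dz":-12.0,"wx":0.0,"wy":0.0,"wz":-0.45,"grip":4.0},{"dx":24.5,"dy":0.0,"dz":-12.0,"wx":0.0,"wy":0.0,"wz":-0.6,"grip":4.0},{"dx":29.0,"dy":0.0,"dz":-12.0,"wx":0.0,"wy":0.0,"wz":-0.75,"grip":4.0},{"dx":33.3,"dy":0.0,"dz":-12.0,"wx":0.0,"wy":0.0,"wz":-0.85,"grip":4.0},{"dx":33.3,"dy":0.0,"dz":-12.0,"wx":0.0,"wy":0.0,"wz":-0.85,"grip":4.0}])

```text
clock: 10.45
eef_pos: [0.6482, 0.099, 0.1312]
tool_rot: [0.349, 0.937, 0.001, 0.0]
ft_force: [0.4, -0.2, 0.8]
grip_width: 0.0399
grasp_force: 0.0
```

```bash
python3 - <<'E'
from h import *
p,d,c=cam('top'); o=monitor.get_obs();print(o['joint_pos'].round(2));parts(c,p,d)
# dark/wheel in right bay by cloud
X=cloud(c,d);z=X[...,2]
m=((z>.02)&(z<.045)&(X[...,1]<-.23)&(X[...,1]>-.39)&(X[...,0]>.38)&(X[...,0]<.705)); q=X[m]; print(len(q),q.min(0),q.max(0))
cv2.imwrite('pics/t3.png',p[110:250,150:400,::-1].repeat(3,0).repeat(3,1))
E
```

```text
[ 0.15  0.6   0.3   1.26 -0.    0.86]
px [287. 182.] h 0.0716 rect [ 547. -100.] [41. 41.] 44.6 rad 22.0
406 [ 0.60554939 -0.33530539  0.02020682] [ 0.68854712 -0.24989819  0.04211327]
```

View pics/t3.png

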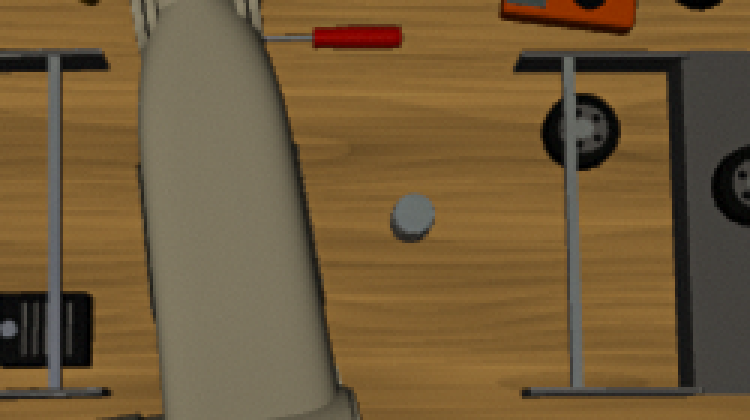

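Top view: the far wheel is in the right bay at (581,131), centre y≈-0.2925, past the bar front at -0.266. The tin and driver are undisturbed. Finishing the turn and coming down behind the near wheel.

Request:
arm_command(increments=[{"dx":-0.2,"dy":-0.7,"dz":2.0,"wx":0.0,"wy":0.0,"wz":-0.15,"grip":4.0},{"dx":-0.2,"dy":-0.7,"dz":4.0,"wx":0.0,"wy":0.0,"wz":-0.3,"grip":4.0},{"dx":-0.2,"dy":-0.7,"dz":5.0,"wx":0.0,"wy":0.0,"wz":-0.45,"grip":4.0},{"dx":-0.2,"dy":-0.7,"dz":6.0,"wx":0.0,"wy":0.0,"wz":-0.6,"grip":4.0},{"dx":-0.2,"dy":-0.7,"dz":7.0,"wx":0.0,"wy":0.0,"wz":-0.72,"grip":4.0},{"dx":-0.2,"dy":-0.7,"dz":8.0,"wx":0.0,"wy":0.0,"wz":-0.72,"grip":4.0},{"dx":-0.2,"dy":-0.7,"dz":10.0,"wx":0.0,"wy":0.0,"wz":-0.72,"grip":4.0},{"dx":-0.2,"dy":-0.7,"dz":11.5,"wx":0.0,"wy":0.0,"wz":-0.72,"grip":4.0},{"dx":-0.2,"dy":-0.7,"dz":12.1,"wx":0.0,"wy":0.0,"wz":-0.72,"grip":4.0},{"dx":-0.2,"dy":-0.7,"dz":12.1,"wx":0.0,"wy":0.0,"wz":-0.72,"grip":4.0}])

```text
clock: 11.5
eef_pos: [0.6446, 0.0851, 0.0088]
tool_rot: [0.002, 1.0, -0.0, -0.001]
ft_force: [-0.3, -0.5, -0.3]
grip_width: 0.0399
grasp_force: 0.0
```

Request:
arm_command(increments=[{"dx":1.5,"dy":0.6,"dz":-0.1,"wx":0.0,"wy":0.0,"wz":0.0,"grip":4.0},{"dx":3.0,"dy":0.6,"dz":-0.1,"wx":0.0,"wy":0.0,"wz":0.0,"grip":4.0},{"dx":4.2,"dy":0.6,"dz":-0.1,"wx":0.0,"wy":0.0,"wz":0.0,"grip":4.0},{"dx":5.0,"dy":0.6,"dz":0.0,"wx":0.0,"wy":0.0,"wz":0.0,"grip":4.0},{"dx":5.8,"dy":0.6,"dz":0.0,"wx":0.0,"wy":0.0,"wz":0.0,"grip":4.0},{"dx":6.6,"dy":0.6,"dz":0.0,"wx":0.0,"wy":0.0,"wz":0.0,"grip":4.0},{"dx":7.6,"dy":0.6,"dz":0.0,"wx":0.0,"wy":0.0,"wz":0.0,"grip":4.0},{"dx":8.8,"dy":0.6,"dz":0.0,"wx":0.0,"wy":0.0,"wz":0.0,"grip":4.0},{"dx":10.0,"dy":0.6,"dz":0.0,"wx":0.0,"wy":0.0,"wz":0.0,"grip":4.0},{"dx":11.3,"dy":0.6,"dz":0.0,"wx":0.0,"wy":0.0,"wz":0.0,"grip":4.0}])

```text
clock: 12.5
eef_pos: [0.5336, 0.0921, 0.0108]
tool_rot: [0.001, 1.0, 0.0, 0.002]
ft_force: [3.8, -0.5, 0.9]
grip_width: 0.0398
grasp_force: 1.5
```

Request:
arm_command(increments=[{"dx":1.2,"dy":0.0,"dz":0.0,"wx":0.0,"wy":0.0,"wz":0.0,"grip":4.0},{"dx":2.4,"dy":0.0,"dz":0.0,"wx":0.0,"wy":0.0,"wz":0.0,"grip":4.0},{"dx":3.6,"dy":0.0,"dz":0.0,"wx":0.0,"wy":0.0,"wz":0.0,"grip":4.0},{"dx":4.4,"dy":0.0,"dz":0.0,"wx":0.0,"wy":0.0,"wz":0.0,"grip":4.0},{"dx":4.4,"dy":0.0,"dz":0.0,"wx":0.0,"wy":0.0,"wz":0.0,"grip":4.0},{"dx":2.0,"dy":0.0,"dz":-1.0,"wx":0.0,"wy":0.0,"wz":0.0,"grip":4.0},{"dx":0.0,"dy":1.0,"dz":-5.0,"wx":0.0,"wy":0.0,"wz":0.0,"grip":4.0},{"dx":-1.0,"dy":4.0,"dz":-9.0,"wx":0.0,"wy":0.0,"wz":0.0,"grip":4.0},{"dx":-1.0,"dy":8.0,"dz":-10.0,"wx":0.0,"wy":0.0,"wz":0.15,"grip":4.0},{"dx":-1.0,"dy":10.0,"dz":-10.0,"wx":0.0,"wy":0.0,"wz":0.3,"grip":4.0}])

```text
clock: 13.5
eef_pos: [0.5442, 0.1949, 0.1124]
tool_rot: [0.153, 0.988, 0.002, 0.002]
ft_force: [0.1, -0.3, -1.1]
grip_width: 0.0398
grasp_force: 0.0
```

```bash
python3 - <<'E'
from h import *
p,d,c=cam('side'); o=monitor.get_obs()
cv2.imwrite('pics/s2.png',p[110:300,100:370,::-1].repeat(2,0).repeat(2,1))
E
```

```text
(no output)
```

View pics/s2.png

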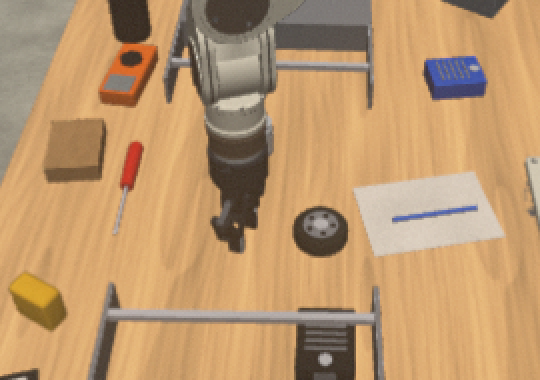

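Side view: near wheel at crop (320,230), in the lane clear of the tin. The charger is in its bay and the driver is untouched. Measuring the wheel numerically.

```bash
python3 - <<'E'
from h import *
p,d,c=cam('side'); X=cloud(c,d)
m=(X[...,2]>.02)&(X[...,2]<.04)&(X[...,0]>.37)&(X[...,0]<.5)&(X[...,1]>0)&(X[...,1]<.16)&(p.max(2)<110)&(d>0)
q=X[m]; print(m.sum(),q.min(0).round(3),q.max(0).round(3),cv2.minEnclosingCircle((q[:,:2]*1000).astype(np.float32)))
print(plane(c,[[260,221.5]],.032))
E
```

```text
333 [0.398 0.052 0.02 ] [0.478 0.137 0.039] ((438.2982482910156, 94.30464935302734), 43.312774658203125)
[[0.43826785 0.08975584 0.032     ]]
```

Request:
arm_command(increments=[{"dx":2.0,"dy":-1.0,"dz":0.0,"wx":0.0,"wy":0.0,"wz":0.14,"grip":4.0},{"dx":4.0,"dy":-2.0,"dz":0.0,"wx":0.0,"wy":0.0,"wz":0.28,"grip":4.0},{"dx":6.0,"dy":-3.0,"dz":0.0,"wx":0.0,"wy":0.0,"wz":0.42,"grip":4.0},{"dx":8.0,"dy":-4.0,"dz":0.0,"wx":0.0,"wy":0.0,"wz":0.56,"grip":4.0},{"dx":9.6,"dy":-4.0,"dz":0.0,"wx":0.0,"wy":0.0,"wz":0.7,"grip":4.0},{"dx":9.6,"dy":-4.0,"dz":0.0,"wx":0.0,"wy":0.0,"wz":0.84,"grip":4.0},{"dx":9.6,"dy":-4.0,"dz":0.0,"wx":0.0,"wy":0.0,"wz":0.98,"grip":4.0},{"dx":9.6,"dy":-4.0,"dz":0.0,"wx":0.0,"wy":0.0,"wz":1.12,"grip":4.0},{"dx":9.6,"dy":-4.0,"dz":0.0,"wx":0.0,"wy":0.0,"wz":1.26,"grip":4.0},{"dx":9.6,"dy":-4.0,"dz":0.0,"wx":0.0,"wy":0.0,"wz":1.26,"grip":4.0}])

```text
clock: 14.6
eef_pos: [0.4381, 0.181, 0.109]
tool_rot: [0.704, 0.711, -0.002, -0.0]
ft_force: [-0.2, -0.1, -0.4]
grip_width: 0.0397
grasp_force: 0.0
```

Request:
arm_command(increments=[{"dx":0.0,"dy":0.0,"dz":3.5,"wx":0.0,"wy":0.0,"wz":0.01,"grip":4.0},{"dx":0.0,"dy":0.0,"dz":7.0,"wx":0.0,"wy":0.0,"wz":0.01,"grip":4.0},{"dx":0.0,"dy":0.0,"dz":9.0,"wx":0.0,"wy":0.0,"wz":0.01,"grip":4.0},{"dx":0.0,"dy":0.0,"dz":9.9,"wx":0.0,"wy":0.0,"wz":0.01,"grip":4.0},{"dx":-1.5,"dy":0.0,"dz":9.9,"wx":0.0,"wy":0.0,"wz":0.01,"grip":4.0},{"dx":-2.8,"dy":0.0,"dz":9.9,"wx":0.0,"wy":0.0,"wz":0.01,"grip":4.0},{"dx":-3.5,"dy":0.0,"dz":9.9,"wx":0.0,"wy":0.0,"wz":0.01,"grip":4.0},{"dx":-4.2,"dy":0.0,"dz":9.9,"wx":0.0,"wy":0.0,"wz":0.01,"grip":4.0},{"dx":-5.0,"dy":0.0,"dz":9.9,"wx":0.0,"wy":0.0,"wz":0.01,"grip":4.0},{"dx":-6.0,"dy":0.0,"dz":9.9,"wx":0.0,"wy":0.0,"wz":0.01,"grip":4.0}])

```text
clock: 15.6
eef_pos: [0.4407, 0.1228, 0.0118]
tool_rot: [0.707, 0.707, 0.002, -0.0]
ft_force: [-0.0, 2.7, 2.2]
grip_width: 0.0401
grasp_force: 1.9
```

Request:
arm_command(increments=[{"dx":-1.2,"dy":0.0,"dz":0.0,"wx":0.0,"wy":0.0,"wz":0.0,"grip":4.0},{"dx":-2.6,"dy":0.0,"dz":0.0,"wx":0.0,"wy":0.0,"wz":0.0,"grip":4.0},{"dx":-4.0,"dy":0.0,"dz":0.0,"wx":0.0,"wy":0.0,"wz":0.0,"grip":4.0},{"dx":-5.4,"dy":0.0,"dz":0.0,"wx":0.0,"wy":0.0,"wz":0.0,"grip":4.0},{"dx":-6.8,"dy":0.0,"dz":0.0,"wx":0.0,"wy":0.0,"wz":0.0,"grip":4.0},{"dx":-8.2,"dy":0.0,"dz":0.0,"wx":0.0,"wy":0.0,"wz":0.0,"grip":4.0},{"dx":-9.6,"dy":0.0,"dz":0.0,"wx":0.0,"wy":0.0,"wz":0.0,"grip":4.0},{"dx":-11.0,"dy":0.0,"dz":0.0,"wx":0.0,"wy":0.0,"wz":0.0,"grip":4.0},{"dx":-12.4,"dy":0.0,"dz":0.0,"wx":0.0,"wy":0.0,"wz":0.0,"grip":4.0},{"dx":-13.8,"dy":0.0,"dz":0.0,"wx":0.0,"wy":0.0,"wz":0.0,"grip":4.0}])

```text
clock: 16.6
eef_pos: [0.4399, -0.0158, 0.0115]
tool_rot: [0.707, 0.707, 0.001, -0.0]
ft_force: [0.7, 6.1, 5.1]
grip_width: 0.04
grasp_force: 3.1
```

Request:
arm_command(increments=[{"dx":-1.4,"dy":0.0,"dz":0.0,"wx":0.0,"wy":0.0,"wz":0.0,"grip":4.0},{"dx":-2.8,"dy":0.0,"dz":0.0,"wx":0.0,"wy":0.0,"wz":0.0,"grip":4.0},{"dx":-4.2,"dy":0.0,"dz":0.0,"wx":0.0,"wy":0.0,"wz":0.0,"grip":4.0},{"dx":-5.6,"dy":0.0,"dz":0.0,"wx":0.0,"wy":0.0,"wz":0.0,"grip":4.0},{"dx":-7.0,"dy":0.0,"dz":0.0,"wx":0.0,"wy":0.0,"wz":0.0,"grip":4.0},{"dx":-8.4,"dy":0.0,"dz":0.0,"wx":0.0,"wy":0.0,"wz":0.0,"grip":4.0},{"dx":-9.8,"dy":0.0,"dz":0.0,"wx":0.0,"wy":0.0,"wz":0.0,"grip":4.0},{"dx":-11.2,"dy":0.0,"dz":0.0,"wx":0.0,"wy":0.0,"wz":0.0,"grip":4.0},{"dx":-12.6,"dy":0.0,"dz":0.0,"wx":0.0,"wy":0.0,"wz":0.0,"grip":4.0},{"dx":-14.0,"dy":0.0,"dz":0.0,"wx":0.0,"wy":0.0,"wz":0.0,"grip":4.0}])

```text
clock: 17.6
eef_pos: [0.4388, -0.1555, 0.0113]
tool_rot: [0.707, 0.707, 0.001, -0.001]
ft_force: [0.2, 6.6, 5.8]
grip_width: 0.0402
grasp_force: 3.8
```

Request:
arm_command(increments=[{"dx":-1.4,"dy":0.0,"dz":0.0,"wx":0.0,"wy":0.0,"wz":0.0,"grip":4.0},{"dx":-2.8,"dy":0.0,"dz":0.0,"wx":0.0,"wy":0.0,"wz":0.0,"grip":4.0},{"dx":-4.2,"dy":0.0,"dz":0.0,"wx":0.0,"wy":0.0,"wz":0.0,"grip":4.0},{"dx":-5.5,"dy":0.0,"dz":0.0,"wx":0.0,"wy":0.0,"wz":0.0,"grip":4.0},{"dx":-6.7,"dy":0.0,"dz":0.0,"wx":0.0,"wy":0.0,"wz":0.0,"grip":4.0},{"dx":-7.8,"dy":0.0,"dz":0.0,"wx":0.0,"wy":0.0,"wz":0.0,"grip":4.0},{"dx":-8.7,"dy":0.0,"dz":0.0,"wx":0.0,"wy":0.0,"wz":0.0,"grip":4.0},{"dx":-8.7,"dy":0.0,"dz":0.0,"wx":0.0,"wy":0.0,"wz":0.0,"grip":4.0},{"dx":-7.0,"dy":0.0,"dz":0.0,"wx":0.0,"wy":0.0,"wz":0.0,"grip":4.0},{"dx":-4.0,"dy":0.0,"dz":0.0,"wx":0.0,"wy":0.0,"wz":0.0,"grip":4.0}])

```text
clock: 18.6
eef_pos: [0.4389, -0.1975, 0.0107]
tool_rot: [0.709, 0.705, -0.001, 0.001]
ft_force: [0.6, 0.2, -0.0]
grip_width: 0.0399
grasp_force: 0.0
```

Request:
arm_command(increments=[{"dx":2.0,"dy":0.0,"dz":-4.0,"wx":0.0,"wy":0.0,"wz":0.0,"grip":4.0},{"dx":5.0,"dy":-2.0,"dz":-8.0,"wx":0.0,"wy":0.0,"wz":0.0,"grip":4.0},{"dx":9.0,"dy":-4.0,"dz":-11.0,"wx":0.0,"wy":0.0,"wz":0.0,"grip":4.0},{"dx":13.0,"dy":-6.0,"dz":-14.0,"wx":0.0,"wy":0.0,"wz":0.0,"grip":4.0},{"dx":17.0,"dy":-8.0,"dz":-16.0,"wx":0.0,"wy":0.0,"wz":0.0,"grip":4.0},{"dx":19.0,"dy":-8.0,"dz":-18.0,"wx":0.0,"wy":0.0,"wz":0.0,"grip":4.0},{"dx":19.0,"dy":-8.0,"dz":-18.0,"wx":0.0,"wy":0.0,"wz":0.0,"grip":4.0}])

```text
clock: 19.3
eef_pos: [0.3602, -0.0041, 0.1936]
tool_rot: [0.706, 0.708, 0.002, 0.002]
ft_force: [0.0, -0.2, -0.0]
grip_width: 0.0402
grasp_force: 0.0
```

```bash
python3 - <<'E'
from h import *
p,d,c=cam('top'); parts(c,p,d); X=cloud(c,d); z=X[...,2]
def rep(n,m):
    q=X[m&(d>0)]; print(n,len(q),q.min(0).round(3),q.max(0).round(3),((q.min(0)+q.max(0))/2).round(3))
ib=lambda s,a,b:(s*X[...,1]>.2)&(s*X[...,1]<.39)&(z>.02)&(z<.047)&(X[...,0]>a)&(X[...,0]<b)
rep('w_far',ib(-1,.58,.705)); rep('w_near',ib(-1,.38,.52)); rep('chg',ib(1,.38,.52))
rep('tin',(z>.055)&(z<.08)&(abs(X[...,1]+.1)<.05)&(abs(X[...,0]-.545)<.05))
rep('driver',(z>.012)&(z<.045)&(abs(X[...,1]+.045)<.08)&(abs(X[...,0]-.757)<.03))
E
```

```text
px [287. 182.] h 0.0714 rect [ 547. -100.] [41. 41.] 44.6 rad 22.0
w_far 410 [ 0.605 -0.336  0.02 ] [ 0.688 -0.25   0.043] [ 0.647 -0.293  0.031]
w_near 413 [ 0.399 -0.333  0.02 ] [ 0.479 -0.25   0.042] [ 0.439 -0.292  0.031]
chg 663 [0.389 0.249 0.021] [0.469 0.35  0.047] [0.429 0.299 0.034]
tin 154 [ 0.525 -0.122  0.055] [ 0.569 -0.079  0.078] [ 0.547 -0.1    0.067]
driver 225 [ 0.745 -0.092  0.013] [0.772 0.033 0.032] [ 0.759 -0.03   0.022]
```

All parts are centred 20 mm or more past the bar fronts (-0.266 right, 0.275 left), and the tin and driver haven't moved.

```bash
python3 -c "
from workcell import job; print(job.job_done())"
```

```text
the job is handed in; nothing more can be done
None
```

Job handed in at about 19 s of the 70 s limit: both wheels are in the right bay and the charger is in the left, each with more than half past the bar front, and the tin, driver and blue look-alike were left alone.

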